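# Find the loose sensor bolt and hold its cap open

## Robot

A 6-joint arm with a two-finger parallel gripper is mounted at the origin on the work surface. World frame = base frame: x ahead of the robot, y to its left, z up, the work surface at z = 0. Lengths are in mm, angles in rad, forces in N, time in s.
With the tool pointing down it reaches from about 350 to 875 mm from the base axis. Payload 4.2 kg.
Tool frame: the origin (TCP) lies at the very end of the fingers, on their centre line; the grasp point (between the pads) lies arm.grip_depth behind it (arm.grip_depth is the distance from the TCP to the grasp point, in mm); z points along the fingers, y is the direction in which the jaws open and shut (so a half turn about z gives the same grasp; the last joint's range is limited). The gripper opens to 85 mm and grips with 20 to 120 N. Pads are 22 mm wide; open, the fingers measure 114 mm over their backs; the gripper's body (76 mm by 85 mm) begins 54 mm behind the grasp point. The pads swing forward as they close: fully open they stand 13 mm farther back than shut.
Start: joints at [1.5, 0.385, 0.008, 0, -1.194, -0.259], TCP at [202.376, 591.306, 231.312] pointing down, gripper open.
Joint ranges: [-3.14, 3.14], [-1.21, 2.06], [-1.07, 1.41], [-3.16, 2.05], [-2.99, -0.16], [-3.1, 3.1]. Speed limits (rad/s): [2.79, 2.79, 3.14, 3.14, 3.14, 3.14].

## Interface

Orientations are given as a unit quaternion [x, y, z, w].
In Python, from bench import arm, optics, workorder gives the robot as it stands. The module is installed in compiled form; this text tells all that it offers.
- The arm moves only by the tool play_rows, never from a script. Its arguments are lists of equal length, an entry for each row: "travel": the shift along the tool's x, y, z in m, a list of three; "rotation": the turn, a rotation vector about the tool's x, y, z in rad, a list of three; "grip": the opening, from 0 (shut) to 1 (fully open). In form: {"travel": [[x, y, z], ...], "rotation": [[rx, ry, rz], ...], "grip": [grip, ...]}. A call has 1 to 12 rows; each row shifts and turns the commanded pose from where the row before left it, along the tool's axes as they then stand; what a row does not reach is not made up. A row lasts 1/12 s, in which the tool goes at most 41.7 mm and 7.16 degrees, less where a joint would pass 70% of its speed; a pose out of reach is approached as far as the arm can. A call is refused whole if a number of a shift passes 0.0417 or a number of a turn 0.125, either way. A call with a gripper value outside its range is refused whole. The fingers move at their own pace and stop on an object; the grip force is fixed at half the most. Time passes only in rows, so rows that do not move let the fingers close. It gives the time, the measured TCP pose, the force and the opening at its end, in the units of the state.
- arm.read_state(): the state, without advancing time (a new reading comes with each control period).
- optics.get_image(name): name is "side" or "top" or "wrist"; returns a dict with "image" (480x640x3 uint8, blue, green, red), "depth" (480x640 float32, mm along the optical axis (not along the pixel's ray), 0 where there is no reading), "camera_matrix" (3x3 intrinsics, pixels), "R" (3x3) and "t" (3): a world point X has camera coordinates R X + t; the wrist camera has in their place "hand_eye" (4x4, takes a point from camera to tool coordinates, whose origin is the TCP and whose axes are the flange's). Camera axes: x right, y down, z forward; pixel columns grow to the right and rows downward; lengths in mm; the calibration is good to about 2 mm. A picture is of the moment at which its call begins: read the wrist's pose just before it.
- workorder.job_done(): hands the job in, once; it reports no verdict.
The state is a dict: "clock": time; "joints": joint angles; "joint_vel": joint speeds; "joint_efforts": joint torques, N m; "position": TCP position; "ee_rot": TCP orientation; "contact_force": force on the tool from outside, world axes, zero at the start; "wrist_torque": the same for the moment, N m; "gripper_width": finger opening in mm.
Only numpy, scipy, OpenCV 4.12 (cv2) and the standard library are available. Lean on these libraries where they do the work, as an engineer would, in place of code of your own. Each camera call takes 0.05 s, during which the arm holds its last target. There are 200 camera calls.

## Task

One of the three sensor bolts on the carrier is loose: tap each bolt head lightly from above with the fingers, in the order red, yellow, blue by tab colour; the loose one sinks under the tap and stays down. Then lift the hinged cap of the station with the loose bolt by its coloured tab until it is well open, past 45 degrees, and finish while still holding it there, so that a colleague can get at the bolt. Keep the other two caps closed and do not disturb the things lying around.

Things in the scene. Friction and masses are not known exactly. Their poses are not given: they have to be found in the camera images.
- carrier: Fixed flat aluminium rail plate, 130 x 310 x 12 mm, lying on the bench; origin at the centre of its underside, z up, y along its length. The three stations stand on it in one row, centres 100 mm apart along y, in any colour order; all share its yaw.
- station_red: Round black sensor housing (62 mm across, 31 mm high) fixed on the carrier, with a green circuit board on top, a steel bolt in its middle and a hinged grey cap with a red lifting tab. Origin: centre of its underside, 12 mm above the bench; z up, own -x points to the tab side (roughly to the robot), own +x to the hinge.
- bolt_red (a joint): How far the bolt of the red station has sunk, in m: 0 at the start for all three. A tight bolt stays within about 1 mm when tapped. The one loose bolt gives way at a push of about 3 N, sinks 6 mm to a stop (0.006) and stays down.
- top_red (a point): Centre of the top face of the red station's bolt head (steel, 18 mm across), at the start 65 mm above the bench and on the station's axis; it stands out 14 mm above the closed cap through a 27 mm hole in it (8 mm when sunk) and sinks with the bolt.
- cap_red (a joint): Opening angle in rad of the red station's cap: 0 closed, stop at 1.2. The cap is a grey plate 87 mm long, 58 mm wide, 6 mm thick, 80 g (varies), its top 51 mm above the bench when closed. Its hinge lies along the station's y axis at x = +38 mm, z = 36 mm in the station's frame (48 mm above the bench), so the -x end rises. It swings freely and falls shut from any angle if let go.
- tab_red (a point): Grip point of the red lifting tab, an upright fin on the cap: 20 mm long (station x), 10 mm thick (station y), standing 30 mm above the cap's top; pinch it across its thickness and the cap can pivot between the fingers. When closed this point is 43 mm to the -x side of the bolt, 71 mm above the bench; the fin's top is at 81 mm. It lies 81 mm before and 23 mm above the hinge axis, and moves with the cap.
- station_yellow: Round black sensor housing (62 mm across, 31 mm high) fixed on the carrier, with a green circuit board on top, a steel bolt in its middle and a hinged grey cap with a yellow lifting tab. Origin: centre of its underside, 12 mm above the bench; z up, own -x points to the tab side (roughly to the robot), own +x to the hinge.
- bolt_yellow (a joint): How far the bolt of the yellow station has sunk, in m: 0 at the start for all three. A tight bolt stays within about 1 mm when tapped. The one loose bolt gives way at a push of about 3 N, sinks 6 mm to a stop (0.006) and stays down.
- top_yellow (a point): Centre of the top face of the yellow station's bolt head (steel, 18 mm across), at the start 65 mm above the bench and on the station's axis; it stands out 14 mm above the closed cap through a 27 mm hole in it (8 mm when sunk) and sinks with the bolt.
- cap_yellow (a joint): Opening angle in rad of the yellow station's cap: 0 closed, stop at 1.2. The cap is a grey plate 87 mm long, 58 mm wide, 6 mm thick, 80 g (varies), its top 51 mm above the bench when closed. Its hinge lies along the station's y axis at x = +38 mm, z = 36 mm in the station's frame (48 mm above the bench), so the -x end rises. It swings freely and falls shut from any angle if let go.
- tab_yellow (a point): Grip point of the yellow lifting tab, an upright fin on the cap: 20 mm long (station x), 10 mm thick (station y), standing 30 mm above the cap's top; pinch it across its thickness and the cap can pivot between the fingers. When closed this point is 43 mm to the -x side of the bolt, 71 mm above the bench; the fin's top is at 81 mm. It lies 81 mm before and 23 mm above the hinge axis, and moves with the cap.
- station_blue: Round black sensor housing (62 mm across, 31 mm high) fixed on the carrier, with a green circuit board on top, a steel bolt in its middle and a hinged grey cap with a blue lifting tab. Origin: centre of its underside, 12 mm above the bench; z up, own -x points to the tab side (roughly to the robot), own +x to the hinge.
- bolt_blue (a joint): How far the bolt of the blue station has sunk, in m: 0 at the start for all three. A tight bolt stays within about 1 mm when tapped. The one loose bolt gives way at a push of about 3 N, sinks 6 mm to a stop (0.006) and stays down.
- top_blue (a point): Centre of the top face of the blue station's bolt head (steel, 18 mm across), at the start 65 mm above the bench and on the station's axis; it stands out 14 mm above the closed cap through a 27 mm hole in it (8 mm when sunk) and sinks with the bolt.
- cap_blue (a joint): Opening angle in rad of the blue station's cap: 0 closed, stop at 1.2. The cap is a grey plate 87 mm long, 58 mm wide, 6 mm thick, 80 g (varies), its top 51 mm above the bench when closed. Its hinge lies along the station's y axis at x = +38 mm, z = 36 mm in the station's frame (48 mm above the bench), so the -x end rises. It swings freely and falls shut from any angle if let go.
- tab_blue (a point): Grip point of the blue lifting tab, an upright fin on the cap: 20 mm long (station x), 10 mm thick (station y), standing 30 mm above the cap's top; pinch it across its thickness and the cap can pivot between the fingers. When closed this point is 43 mm to the -x side of the bolt, 71 mm above the bench; the fin's top is at 81 mm. It lies 81 mm before and 23 mm above the hinge axis, and moves with the cap.
- fan: Bystander: black square cooling fan lying flat, 80 x 80 x 25 mm; origin at the centre of its underside.
- spool: Bystander: white empty spool standing upright, 54 mm across, 41 mm high; origin at the centre of its underside.
- screwdriver: Bystander: orange-handled screwdriver lying on the bench, about 200 mm long along its x; origin near its middle, on the underside.
- spare_sensor: Bystander: spare black and green round sensor, 60 mm across, 32 mm high; origin at the centre of its underside.

How it is judged:
By the outcome, as a careful person would: the job done as asked, in the order asked, and still so for the second after the job is handed in, while the arm keeps its last pose, push and grip.
It also fails if it takes over 58 s, if anything falls off the work surface, if the arm or the gripper's body presses on something with over 40 N, if the wrist force passes 120 N, or if a joint passes its speed limit or range.

## Working session

There is one attempt and no reset: what is moved stays moved. The work goes in short steps, Python scripts to look and compute and a tool call to move; the robot and the scene stay as the last step left them, time stands still between calls to the robot, and variables do not carry over. Pictures are saved under pics/ and viewed, about 8 in all and at most 12, crops included, and the job is handed in when it is done.

Besides the shell and the picture viewer there is one more tool, called after "Emit:" in YAML: its name, and indented under it one key for each argument. play_rows: Moves the arm, as the interface text tells. Its arguments: {"type":"object","properties":{"travel":{"type":"array","items":{"type":"array","items":{"type":"number"}}},"rotation":{"type":"array","items":{"type":"array","items":{"type":"number"}}},"grip":{"type":"array","items":{"type":"number"}}},"required":["travel","rotation","grip"]}

```bash
mkdir -p pics; python3 - <<'E'
from bench import arm, optics
import cv2,numpy as np
s=arm.read_state();print(s, arm.grip_depth)
for n in("top","side"):
    d=optics.get_image(n);cv2.imwrite(f"pics/{n}0.png",d["image"]);np.savez(f"{n}0.npz",**d)
    print(n,d["camera_matrix"],d["R"],d["t"])
d=optics.get_image("wrist");print(d["hand_eye"],d["camera_matrix"])
E
```

```text
{'clock': 0.0, 'joints': array([ 1.49960674e+00,  3.85576335e-01,  6.60384828e-03, -4.48805385e-04,
       -1.19395935e+00, -2.58618441e-01]), 'joint_vel': array([ 9.24166866e-04, -8.00015270e-04, -1.25706451e-03, -9.02325965e-05,
        9.68128289e-04, -9.72828773e-04]), 'joint_efforts': array([ 5.57664771e-04, -3.92289805e+01,  1.88404351e+01,  4.18628320e+00,
       -4.53982342e-03,  8.06249062e-06]), 'position': array([202.20961126, 590.77741335, 230.20846738]), 'ee_rot': array([ 9.86419938e-01, -1.64239224e-01, -1.07735804e-04,  1.08258850e-03]), 'contact_force': array([0.13983752, 0.88887028, 0.60070995]), 'wrist_torque': array([ 0.0125719 ,  0.06426286, -0.01126565]), 'gripper_width': 85.65024494699719} 18.700000000000003
top [[459.10046682   0.         322.03060033]
 [  0.         459.10046682 235.74346822]
 [  0.           0.           1.        ]] [[ 0.01579729 -0.99987139 -0.00276398]
 [-0.9828867  -0.01502142 -0.18359766]
 [ 0.18353253  0.00561702 -0.98299759]] [-2.11344495e-01  6.27643986e+02  1.01272335e+03]
side [[506.58305599   0.         326.20583564]
 [  0.         506.58305599 238.01604635]
 [  0.           0.           1.        ]] [[-0.9464519  -0.32250052  0.01490674]
 [-0.24866908  0.69877383 -0.67073007]
 [ 0.20589436 -0.63852059 -0.74155173]] [ 599.21371084  220.44516454 1091.01324472]
[[-6.85653542e-04 -9.44603948e-01 -3.28211687e-01  8.46986029e+01]
 [ 9.99999717e-01 -7.49754568e-04  6.87598235e-05 -1.52227675e-01]
 [-3.11029012e-04 -3.28211547e-01  9.44604194e-01 -1.43107030e+02]
 [ 0.00000000e+00  0.00000000e+00  0.00000000e+00  1.00000000e+00]] [[353.49707474   0.         326.15892728]
 [  0.         353.49707474 240.50076996]
 [  0.           0.           1.        ]]
```

View pics/top0.png

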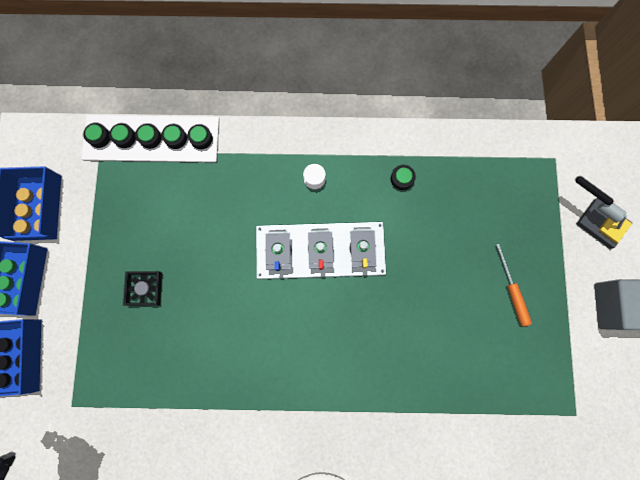

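View pics/side0.png

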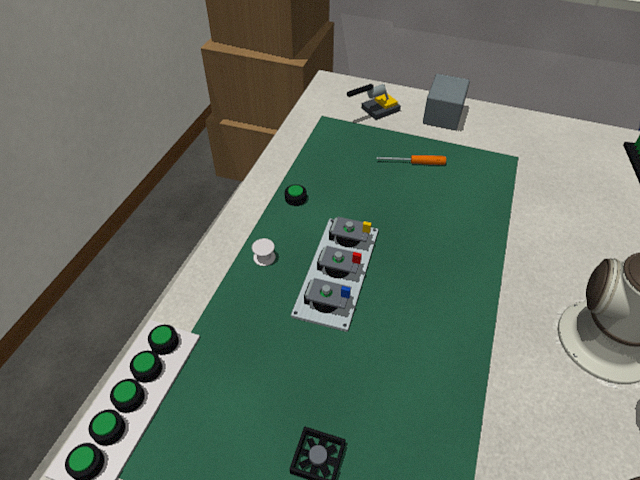

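```bash
cat > h.py <<'E'
import numpy as np,cv2
def cents(im,crop):
    u0,v0,u1,v1=crop; hsv=cv2.cvtColor(im,cv2.COLOR_BGR2HSV)
    R={}
    for c,lo,hi in(("red",170,8),("yellow",22,35),("blue",105,130)):
        h=hsv[...,0];m=((h>=lo)|(h<=hi)) if lo>hi else (h>=lo)&(h<=hi)
        m=m&(hsv[...,1]>140)&(hsv[...,2]>70);k=np.zeros_like(m);k[v0:v1,u0:u1]=1;m&=k
        v,u=np.nonzero(m);R[c]=(u.mean(),v.mean(),len(u),u.min(),u.max(),v.min(),v.max())
    return R
def tri(A,a,B,b):
    P=lambda d:d["camera_matrix"]@np.c_[d["R"],d["t"]]
    X=cv2.triangulatePoints(P(A),P(B),np.array(a,float).reshape(2,1),np.array(b,float).reshape(2,1))
    return (X[:3]/X[3]).ravel()
def onz(d,uv,z):
    r=np.linalg.inv(d["camera_matrix"])@[*uv,1];C=-d["R"].T@d["t"];r=d["R"].T@r
    return C+r*(z-C[2])/r[2]
E
python3 - <<'E'
from h import *
T=np.load("top0.npz");S=np.load("side0.npz")
a=cents(T["image"],(240,210,400,290));b=cents(S["image"],(290,200,390,340))
for c in a:
    print(c,a[c],b[c],tri(T,a[c][:2],S,b[c][:2]).round(1))
    
def crop(d,x0,y0,x1,y1,k):return cv2.resize(d["image"][y0:y1,x0:x1],None,fx=k,fy=k,interpolation=cv2.INTER_CUBIC)
A=crop(T,250,215,392,285,5);B=crop(S,285,210,385,335,4)
cv2.imwrite("pics/ct.png",A);cv2.imwrite("pics/cs.png",B)
E
```

```text
red (np.float64(320.5), np.float64(264.0), 34, np.int64(319), np.int64(322), np.int64(260), np.int64(268)) (np.float64(356.1309523809524), np.float64(257.45238095238096), 84, np.int64(352), np.int64(360), np.int64(252), np.int64(263)) [559.2  11.9  68.4]
yellow (np.float64(364.3888888888889), np.float64(262.8333333333333), 36, np.int64(362), np.int64(366), np.int64(259), np.int64(267)) (np.float64(366.28915662650604), np.float64(226.34939759036143), 83, np.int64(362), np.int64(371), np.int64(221), np.int64(232)) [563.4 -88.2  69.7]
blue (np.float64(276.60526315789474), np.float64(265.6842105263158), 38, np.int64(275), np.int64(279), np.int64(261), np.int64(270)) (np.float64(345.0), np.float64(291.5108695652174), 92, np.int64(341), np.int64(349), np.int64(286), np.int64(297)) [554.  111.9  69.6]
```

View pics/ct.png

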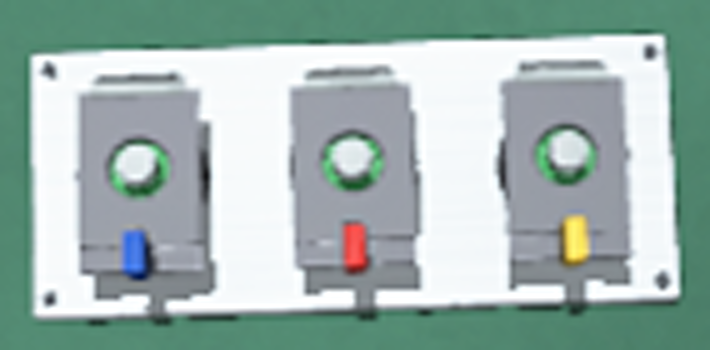

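View pics/cs.png

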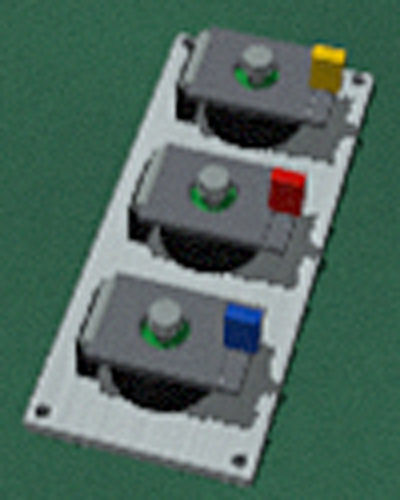

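Tabs: blue, red, yellow from left (+y) to right. Bolt heads in the top view are near (277.8,247), (320.4,245.6), (363.6,244.6); in the side view near (326,287), (338.5,254.5), (349.5,223). Next I triangulate them.

```bash
python3 - <<'E'
from h import *
from bench import arm
from scipy.spatial.transform import Rotation as Ro
T=np.load("top0.npz");S=np.load("side0.npz")
P={"blue":((277.8,247),(326.3,287)),"red":((320.4,245.6),(338.5,254.5)),"yellow":((363.6,244.4),(349.5,223))}
B={}
for c,(a,b) in P.items():
    B[c]=X=tri(T,a,S,b);print(c,X.round(1),onz(T,a,65).round(1),onz(S,b,65).round(1))
d=B["blue"]-B["yellow"];print("yaw",np.arctan2(-d[0],d[1]),np.linalg.norm(d))
# carrier corners at z=12
C=[onz(T,(250+u/5,215+v/5),12) for u,v in((32,55),(663,36),(678,296),(37,315))]
print(np.round(C,1),np.mean(C,0))
s=arm.read_state();print(Ro.from_quat(s["ee_rot"]).as_matrix().round(3))
E
```

```text
blue [597.1 111.   65.5] [598.3 111.1  65. ] [596.2 110.6  65. ]
red [601.5  12.8  63.4] [603.1  12.9  65. ] [599.6  14.2  65. ]
yellow [605.5 -86.6  68.4] [607.4 -86.8  65. ] [605.2 -89.7  65. ]
yaw 0.04268587122497026 197.7175651417276
[[ 658.   170.7   12. ]
 [ 672.2 -137.9   12. ]
 [ 544.8 -144.    12. ]
 [ 530.9  162.9   12. ]] [601.44925262  12.93044797  12.        ]
[[ 0.946 -0.324 -0.   ]
 [-0.324 -0.946 -0.002]
 [ 0.     0.002 -1.   ]]
```

Emit:
play_rows:
  travel:
    - [0,0,0]
    - [0,0,0]
    - [0,0,0]
    - [0.02,0.032,0]
    - [0.02,0.032,0]
    - [0.02,0.032,0]
    - [0.02,0.032,0]
    - [0.02,0.032,0]
    - [0.02,0.032,0]
    - [0.02,0.032,0]
    - [0.02,0.032,0]
    - [0.02,0.032,0]
  rotation:
    - [0,0,-0.125]
    - [0,0,-0.125]
    - [0,0,-0.125]
    - [0,0,0]
    - [0,0,0]
    - [0,0,0]
    - [0,0,0]
    - [0,0,0]
    - [0,0,0]
    - [0,0,0]
    - [0,0,0]
    - [0,0,0]
  grip: [0,0,0,0,0,0,0,0,0,0,0,0]

```text
clock: 1.15
position: [395.7, 309.9, 231.3]
ee_rot: [1.0, 0.023, -0.0, 0.0]
contact_force: [1.1, -0.3, 0.4]
gripper_width: 0.2
```

Emit:
play_rows:
  travel:
    - [0.02,0.032,0]
    - [0.02,0.032,0]
    - [0.02,0.032,0]
    - [0.02,0.032,0]
    - [0.02,0.032,0]
    - [0.02,0.032,0]
    - [0.02,0.032,0]
    - [0.02,0.032,0]
    - [0,0,0]
    - [0,0,0]
  rotation:
    - [0,0,0]
    - [0,0,0]
    - [0,0,0]
    - [0,0,0]
    - [0,0,0]
    - [0,0,0]
    - [0,0,0]
    - [0,0,0]
    - [0,0,0]
    - [0,0,0]
  grip: [0,0,0,0,0,0,0,0,0,0]

```text
clock: 1.98
position: [567.0, 61.4, 230.4]
ee_rot: [1.0, 0.021, -0.001, 0.0]
contact_force: [0.5, -0.7, -0.7]
gripper_width: 0.1
```

```bash
cat >> h.py <<'E'
def wrist(name):
    from bench import arm,optics
    from scipy.spatial.transform import Rotation as Ro
    s=arm.read_state();d=optics.get_image("wrist");M=np.eye(4);M[:3,:3]=Ro.from_quat(s["ee_rot"]).as_matrix();M[:3,3]=s["position"]
    W=np.linalg.inv(M@d["hand_eye"]);d["R"],d["t"]=W[:3,:3],W[:3,3];cv2.imwrite(f"pics/{name}.png",d["image"]);np.savez(name+".npz",**d)
    return s,d
E
python3 - <<'E'
from h import *
s,d=wrist("w1")
print(s["position"],s["ee_rot"])
for c,X in dict(blue=(597.5,112,65),red=(602,13,65),yellow=(606.5,-87,65)).items():
    q=d["camera_matrix"]@(d["R"]@X+d["t"]);print(c,(q[:2]/q[2]).round(1))
E
```

```text
[566.99739939  61.3833816  230.37750328] [ 9.99786564e-01  2.06429976e-02 -8.11816280e-04  1.84115226e-04]
blue [269.7 180.7]
red [383.3 180.1]
yellow [498.2 179.6]
```

View pics/w1.png

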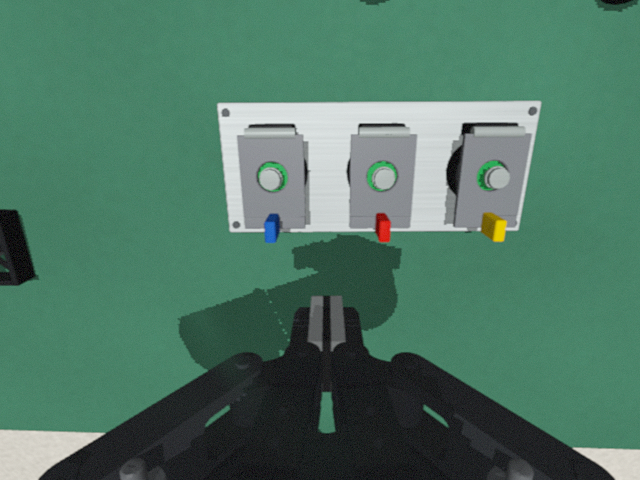

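Wrist view: bolt heads at blue (270,180), red (383.5,178.5), yellow (497,178), within about 1 mm of the prediction. Going above red.

Emit:
play_rows:
  travel:
    - [0.017,0.025,0]
    - [0.0165,0.025,0]
    - [0,0,0.04]
    - [0,0,0.04]
    - [0,0,0.04]
    - [0,0,0.03]
    - [0,0,0]
    - [0,0,0]
    - [0,0,0]
  rotation:
    - [0,0,0]
    - [0,0,0]
    - [0,0,0]
    - [0,0,0]
    - [0,0,0]
    - [0,0,0]
    - [0,0,0]
    - [0,0,0]
    - [0,0,0]
  grip: [0,0,0,0,0,0,0,0,0]

```text
clock: 2.78
position: [603.8, 16.0, 83.6]
ee_rot: [1.0, 0.024, 0.002, -0.0]
contact_force: [0.5, -0.7, 0.6]
gripper_width: 0.1
```

Emit:
play_rows:
  travel:
    - [-0.001,0.002,0.003]
    - [0,0,0.003]
    - [0,0,0.003]
    - [0,0,0.003]
    - [0,0,0.002]
    - [0,0,0.002]
    - [0,0,0]
  rotation:
    - [0,0,0]
    - [0,0,0]
    - [0,0,0]
    - [0,0,0]
    - [0,0,0]
    - [0,0,0]
    - [0,0,0]
  grip: [0,0,0,0,0,0,0]

```text
clock: 3.37
position: [601.4, 12.7, 65.0]
ee_rot: [1.0, 0.023, -0.0, 0.0]
contact_force: [0.3, -0.5, -0.5]
gripper_width: 0.0
```

Emit:
play_rows:
  travel:
    - [0,0,0.001]
    - [0,0,0]
    - [0,0,0]
  rotation:
    - [0,0,0]
    - [0,0,0]
    - [0,0,0]
  grip: [0,0,0]

```text
clock: 3.62
position: [601.5, 12.7, 64.4]
ee_rot: [1.0, 0.023, 0.0, 0.0]
contact_force: [-0.4, -0.5, -0.1]
gripper_width: 0.2
```

Emit:
play_rows:
  travel:
    - [0,0,0.001]
    - [0,0,0]
    - [0,0,0]
  rotation:
    - [0,0,0]
    - [0,0,0]
    - [0,0,0]
  grip: [0,0,0]

```text
clock: 3.87
position: [601.5, 12.7, 63.5]
ee_rot: [1.0, 0.023, 0.0, 0.0]
contact_force: [-0.4, 0.5, 1.9]
gripper_width: 0.2
```

Emit:
play_rows:
  travel:
    - [0,0,0.0005]
    - [0,0,0]
    - [0,0,0]
  rotation:
    - [0,0,0]
    - [0,0,0]
    - [0,0,0]
  grip: [0,0,0]

```text
clock: 4.12
position: [601.5, 12.7, 62.9]
ee_rot: [1.0, 0.023, 0.0, 0.0]
contact_force: [0.1, -0.7, 2.1]
gripper_width: -0.2
```

Emit:
play_rows:
  travel:
    - [0,0,0.0005]
    - [0,0,0]
    - [0,0,0]
  rotation:
    - [0,0,0]
    - [0,0,0]
    - [0,0,0]
  grip: [0,0,0]

```text
clock: 4.37
position: [601.5, 12.7, 62.3]
ee_rot: [1.0, 0.023, 0.0, 0.0]
contact_force: [-0.6, -0.8, 2.7]
gripper_width: -0.0
```

Emit:
play_rows:
  travel:
    - [0,0,0.0005]
    - [0,0,0]
    - [0,0,0]
  rotation:
    - [0,0,0]
    - [0,0,0]
    - [0,0,0]
  grip: [0,0,0]

```text
clock: 4.62
position: [601.5, 12.7, 61.8]
ee_rot: [1.0, 0.023, 0.0, 0.0]
contact_force: [-0.2, -0.6, 1.2]
gripper_width: 0.1
```

Emit:
play_rows:
  travel:
    - [0,0,0.001]
    - [0,0,0]
    - [0,0,0]
  rotation:
    - [0,0,0]
    - [0,0,0]
    - [0,0,0]
  grip: [0,0,0]

```text
clock: 4.87
position: [601.5, 12.7, 60.7]
ee_rot: [1.0, 0.023, 0.0, 0.0]
contact_force: [1.6, -1.4, 1.8]
gripper_width: 0.4
```

Red gives way at about 2–3 N, so I follow it to its stop.

Emit:
play_rows:
  travel:
    - [0,0,0.001]
    - [0,0,0.001]
    - [0,0,0]
    - [0,0,0]
  rotation:
    - [0,0,0]
    - [0,0,0]
    - [0,0,0]
    - [0,0,0]
  grip: [0,0,0,0]

```text
clock: 5.2
position: [601.5, 12.7, 59.1]
ee_rot: [1.0, 0.023, 0.0, 0.0]
contact_force: [-0.4, -2.2, 3.7]
gripper_width: 0.2
```

Emit:
play_rows:
  travel:
    - [0,0,0.001]
    - [0,0,0]
    - [0,0,0]
  rotation:
    - [0,0,0]
    - [0,0,0]
    - [0,0,0]
  grip: [0,0,0]

```text
clock: 5.45
position: [601.5, 12.7, 59.0]
ee_rot: [1.0, 0.023, 0.0, 0.0]
contact_force: [-2.2, -0.3, 10.4]
gripper_width: 0.3
```

Firm stop at 59.0 mm with 10 N: red sank 6 mm and is the loose one. Yellow next.

Emit:
play_rows:
  travel:
    - [0,0,-0.035]
    - [0,0.04,0]
    - [0,0.04,0]
    - [0,0.02,0]
    - [0,0,0]
    - [0,0,0.017]
    - [0,0,0.005]
    - [0,0,0.002]
    - [0,0,0.001]
    - [0,0,0]
    - [0,0,0]
  rotation:
    - [0,0,0]
    - [0,0,0]
    - [0,0,0]
    - [0,0,0]
    - [0,0,0]
    - [0,0,0]
    - [0,0,0]
    - [0,0,0]
    - [0,0,0]
    - [0,0,0]
    - [0,0,0]
  grip: [0,0,0,0,0,0,0,0,0,0,0]

```text
clock: 6.37
position: [606.3, -86.6, 68.2]
ee_rot: [1.0, 0.023, 0.0, -0.0]
contact_force: [0.5, 0.4, -0.6]
gripper_width: -0.3
```

Emit:
play_rows:
  travel:
    - [0,0,0.001]
    - [0,0,0]
    - [0,0,0]
  rotation:
    - [0,0,0]
    - [0,0,0]
    - [0,0,0]
  grip: [0,0,0]

```text
clock: 6.62
position: [606.1, -87.0, 67.1]
ee_rot: [1.0, 0.023, 0.0, -0.0]
contact_force: [-0.3, -0.6, -0.2]
gripper_width: -0.2
```

Emit:
play_rows:
  travel:
    - [0,0,0.001]
    - [0,0,0.001]
    - [0,0,0]
    - [0,0,0]
  rotation:
    - [0,0,0]
    - [0,0,0]
    - [0,0,0]
    - [0,0,0]
  grip: [0,0,0,0]

```text
clock: 6.95
position: [606.1, -87.2, 65.0]
ee_rot: [1.0, 0.023, 0.0, 0.0]
contact_force: [0.0, 0.7, -0.1]
gripper_width: -0.0
```

Emit:
play_rows:
  travel:
    - [0,0,0.001]
    - [0,0,0]
    - [0,0,0]
  rotation:
    - [0,0,0]
    - [0,0,0]
    - [0,0,0]
  grip: [0,0,0]

```text
clock: 7.2
position: [606.1, -87.2, 64.9]
ee_rot: [1.0, 0.023, 0.0, 0.0]
contact_force: [-0.7, 0.9, 5.0]
gripper_width: 0.1
```

Emit:
play_rows:
  travel:
    - [0,0,0.0005]
    - [0,0,0]
    - [0,0,0]
  rotation:
    - [0,0,0]
    - [0,0,0]
    - [0,0,0]
  grip: [0,0,0]

```text
clock: 7.45
position: [606.1, -87.2, 64.8]
ee_rot: [1.0, 0.023, 0.0, 0.0]
contact_force: [-2.7, 1.6, 7.2]
gripper_width: 0.3
```

Emit:
play_rows:
  travel:
    - [0,0,-0.035]
    - [0,-0.04,0]
    - [0,-0.04,0]
    - [0,-0.04,0]
    - [0,-0.04,0]
    - [0,-0.04,0]
    - [0,0,0]
    - [0,0,0.022]
    - [0,0,0.007]
    - [0,0,0.002]
    - [0,0,0]
    - [0,0,0]
  rotation:
    - [0,0,0]
    - [0,0,0]
    - [0,0,0]
    - [0,0,0]
    - [0,0,0]
    - [0,0,0]
    - [0,0,0]
    - [0,0,0]
    - [0,0,0]
    - [0,0,0]
    - [0,0,0]
    - [0,0,0]
  grip: [0,0,0,0,0,0,0,0,0,0,0,0]

```text
clock: 8.45
position: [597.3, 112.1, 67.6]
ee_rot: [1.0, 0.022, 0.0, 0.0]
contact_force: [0.7, -0.0, 0.3]
gripper_width: -0.1
```

Yellow held at 64.8 mm under 7 N, so it is tight. Blue next.

Emit:
play_rows:
  travel:
    - [0,0,0.001]
    - [0,0,0.001]
    - [0,0,0.001]
    - [0,0,0]
    - [0,0,0]
  rotation:
    - [0,0,0]
    - [0,0,0]
    - [0,0,0]
    - [0,0,0]
    - [0,0,0]
  grip: [0,0,0,0,0]

```text
clock: 8.87
position: [597.3, 112.5, 64.9]
ee_rot: [1.0, 0.023, 0.001, 0.0]
contact_force: [0.2, -1.2, 2.5]
gripper_width: 0.4
```

Emit:
play_rows:
  travel:
    - [0,0,0.001]
    - [0,0,0]
    - [0,0,0]
  rotation:
    - [0,0,0]
    - [0,0,0]
    - [0,0,0]
  grip: [0,0,0]

```text
clock: 9.12
position: [597.3, 112.4, 64.8]
ee_rot: [1.0, 0.023, 0.001, 0.0]
contact_force: [-2.4, -1.8, 6.8]
gripper_width: -0.1
```

Blue held at 64.8 mm under 7 N, also tight. Now to a point above the red tab.

Emit:
play_rows:
  travel:
    - [0,0,-0.03]
    - [0,0,-0.03]
    - [-0.02,0.035,0]
    - [-0.02,0.035,0]
    - [-0.003,0.029,0]
    - [0,0,0]
    - [0,0,0]
    - [0,0,0]
    - [0,0,0]
  rotation:
    - [0,0,0]
    - [0,0,0]
    - [0,0,0]
    - [0,0,0]
    - [0,0,0]
    - [0,0,0]
    - [0,0,0]
    - [0,0,0]
    - [0,0,0]
  grip: [0,0,0.45,0.45,0.45,0.45,0.45,0.45,0.45]

```text
clock: 9.87
position: [558.8, 12.6, 123.2]
ee_rot: [1.0, 0.023, 0.0, -0.0]
contact_force: [-0.7, 0.3, 0.7]
gripper_width: 38.2
```

```bash
python3 - <<'E'
from h import *
s,d=wrist("w2");print(s["position"],s["gripper_width"])
a=cents(d["image"],(0,0,640,480))
for c in a:print(c,a[c][:3], onz(d,a[c][:2],76).round(1))
E
```

```text
[558.82207609  12.59233856 123.18837864] 38.17706347611769
red (np.float64(330.29920212765956), np.float64(264.24468085106383), 752) [562.9  10.5  76. ]
yellow (np.float64(495.57992277992275), np.float64(263.3745173745174), 1295) [567.8 -85.7  76. ]
blue (np.float64(163.89753320683113), np.float64(263.13662239089183), 1054) [559.2 107.4  76. ]
```

View pics/w2.png

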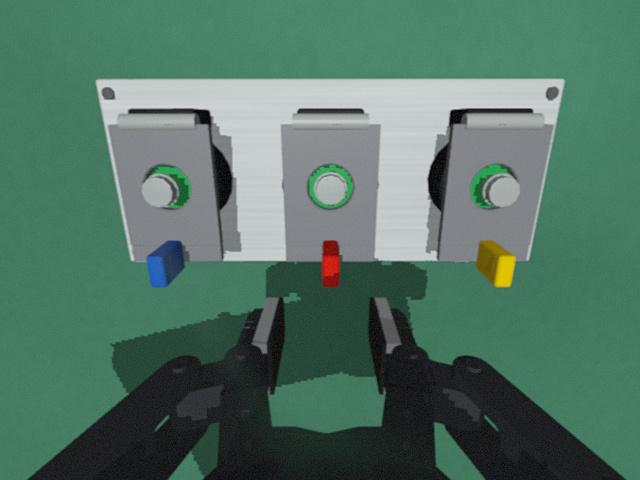

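Red tab at (331,264), closed jaws' centre line at about u = 327, so 1–2 mm to the tool's +y. Red's bolt visibly sits lower than the other two. Descend and close.

Emit:
play_rows:
  travel:
    - [0,0.001,0.03]
    - [0,0,0.025]
    - [0,0,0.011]
    - [0,0,0]
    - [0,0,0]
    - [0,0,0]
  rotation:
    - [0,0,0]
    - [0,0,0]
    - [0,0,0]
    - [0,0,0]
    - [0,0,0]
    - [0,0,0]
  grip: [0.45,0.45,0.45,0.45,0.45,0.45]

```text
clock: 10.42
position: [559.5, 11.5, 58.1]
ee_rot: [1.0, 0.023, 0.001, -0.0]
contact_force: [0.6, -0.5, 0.8]
gripper_width: 38.6
```

Emit:
play_rows:
  travel:
    - [0,0,0]
    - [0,0,0]
    - [0,0,0]
    - [0,0,0]
    - [0,0,0]
    - [0,0,0]
    - [0,0,0]
    - [0,0,0]
  rotation:
    - [0,0,0]
    - [0,0,0]
    - [0,0,0]
    - [0,0,0]
    - [0,0,0]
    - [0,0,0]
    - [0,0,0]
    - [0,0,0]
  grip: [0.3,0.2,0,0,0,0,0,0]

```text
clock: 11.08
position: [559.1, 10.4, 58.4]
ee_rot: [1.0, 0.023, 0.001, 0.0]
contact_force: [-0.5, -3.8, 5.7]
gripper_width: 8.9
```

Emit:
play_rows:
  travel:
    - [0.0029,0,-0.0069]
    - [0.0034,0,-0.0067]
    - [0.004,0,-0.0064]
    - [0.0045,0,-0.0059]
    - [0,0,0]
    - [0,0,0]
  rotation:
    - [0,0,0]
    - [0,0,0]
    - [0,0,0]
    - [0,0,0]
    - [0,0,0]
    - [0,0,0]
  grip: [0,0,0,0,0,0]

```text
clock: 11.58
position: [571.8, 10.9, 82.8]
ee_rot: [1.0, 0.022, -0.002, 0.0]
contact_force: [-2.9, -4.0, -2.9]
gripper_width: 8.5
```

Emit:
play_rows:
  travel:
    - [0.0051,0,-0.0056]
    - [0.0055,0,-0.0051]
    - [0.0059,0,-0.0046]
    - [0.0063,0,-0.0041]
    - [0,0,0]
    - [0,0,0]
  rotation:
    - [0,0,0]
    - [0,0,0]
    - [0,0,0]
    - [0,0,0]
    - [0,0,0]
    - [0,0,0]
  grip: [0,0,0,0,0,0]

```text
clock: 12.08
position: [594.8, 12.0, 102.8]
ee_rot: [1.0, 0.023, -0.002, 0.0]
contact_force: [-4.9, -4.4, -1.7]
gripper_width: 8.6
```

Emit:
play_rows:
  travel:
    - [0.0066,0,-0.0035]
    - [0.007,0,-0.0029]
    - [0.0071,0,-0.0023]
    - [0,0,0]
    - [0,0,0]
    - [0,0,0]
  rotation:
    - [0,0,0]
    - [0,0,0]
    - [0,0,0]
    - [0,0,0]
    - [0,0,0]
    - [0,0,0]
  grip: [0,0,0,0,0,0]

```text
clock: 12.58
position: [615.8, 12.9, 111.9]
ee_rot: [1.0, 0.023, -0.001, 0.0]
contact_force: [-3.9, -4.7, 0.1]
gripper_width: 8.4
```

```bash
python3 - <<'E'
from h import *
from bench import arm,optics
s=arm.read_state();print(s["position"],s["contact_force"],s["gripper_width"])
S=optics.get_image("side");T=optics.get_image("top")
c=lambda d,x0,y0,x1,y1:cv2.resize(d["image"][y0:y1,x0:x1],(400,400),interpolation=cv2.INTER_CUBIC)
cv2.imwrite("pics/open.png",np.hstack([c(S,240,150,400,350),c(T,220,150,420,350)]))
E
```

```text
[615.83023815  12.93728069 111.9295031 ] [-3.88309423 -4.74469924  0.06483405] 8.361872856841275
```

View pics/open.png

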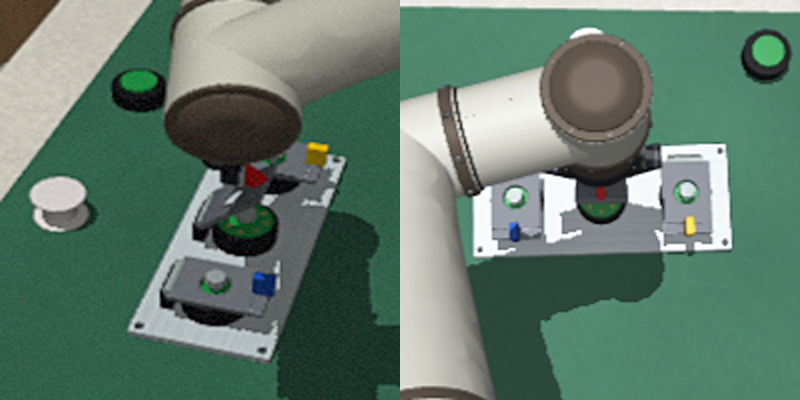

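The side view shows the red cap steep, with its red tab in the fingers; blue and yellow are closed, and spool and spare sensor stand where they were. Geometry gives about 54°. I add one small step for margin, then let it settle.

Emit:
play_rows:
  travel:
    - [0.006,0,-0.0015]
    - [0,0,0]
    - [0,0,0]
    - [0,0,0]
    - [0,0,0]
    - [0,0,0]
    - [0,0,0]
    - [0,0,0]
    - [0,0,0]
    - [0,0,0]
  rotation:
    - [0,0,0]
    - [0,0,0]
    - [0,0,0]
    - [0,0,0]
    - [0,0,0]
    - [0,0,0]
    - [0,0,0]
    - [0,0,0]
    - [0,0,0]
    - [0,0,0]
  grip: [0,0,0,0,0,0,0,0,0,0]

```text
clock: 13.52
position: [621.5, 13.2, 113.4]
ee_rot: [1.0, 0.022, -0.001, 0.0]
contact_force: [-4.7, -3.8, 0.8]
gripper_width: 8.6
```

```bash
python3 - <<'E'
from h import *
from bench import arm,workorder,optics
s=arm.read_state();p=s["position"];print(p,s["contact_force"],s["gripper_width"],s["clock"])
th=np.degrees(np.arctan2(p[2]+18.7-48,640-p[0])-np.arctan2(58.4+18.7-48,640-559.1));print("angle",th)
S=optics.get_image("side");a=cents(S["image"],(290,200,390,340));b=cents(np.load("side0.npz")["image"],(290,200,390,340))
for c in a:print(c,a[c][:3],b[c][:3])
if 48<th<65 and 5<s["gripper_width"]<12: print(workorder.job_done())
E
```

```text
[621.49667497  13.19798721 113.37042562] [-4.72659109 -3.76889106  0.8406359 ] 8.564581453105353 13.5167
angle 57.80366314756393
red (np.float64(339.26027397260276), np.float64(236.8904109589041), 73) (np.float64(356.1309523809524), np.float64(257.45238095238096), 84)
yellow (np.float64(364.3068181818182), np.float64(228.79545454545453), 88) (np.float64(366.28915662650604), np.float64(226.34939759036143), 83)
blue (np.float64(345.01075268817203), np.float64(291.6774193548387), 93) (np.float64(345.0), np.float64(291.5108695652174), 92)
the job is handed in; nothing more can be done
None
```

I tapped the bolts in the order red, yellow, blue. Red is the loose one: it gave way at about 2–3 N and stopped 6 mm down. Yellow and blue held at about 7 N. I then lifted the red cap by its tab and handed the job in at about 13.5 s, still gripping it.

- **Red cap:** the gripper position puts the opening at about 58°, with the jaws 8.6 mm apart on the tab and about 6 N of force on the tool.
- **Blue cap:** its tab is where it was at the start in the side image.
- **Yellow cap:** its colour blob in the side image read about 2–3 px off its start position. The picture taken just before showed that cap closed with the arm right beside it, so I put this down to the arm rather than the cap moving. I did not check it further.
- **Bystanders:** the spool and the spare sensor looked undisturbed in the last picture. I did not check the fan and the screwdriver again, but the arm did not go down near them.

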